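# Fish the pepper-mill cap out of the gap beside the herb trough

### The arm

A 6-joint arm with a two-finger parallel gripper is mounted at the origin on the work surface. World frame = base frame: x ahead of the robot, y to its left, z up, the work surface at z = 0. Lengths are in mm, angles in rad, forces in N, time in s.
With the tool pointing down it reaches from about 350 to 975 mm from the base axis. Payload 7.1 kg.
Tool frame: the origin (TCP) lies midway between the tips of the shut fingers; the grasp point (between the pads) lies 19 mm behind it (ctrl.grasp_offset is the distance from the TCP to the grasp point, in mm); z points along the fingers, y is the line along which they close (so a half turn about z gives the same grasp; the last joint's range is limited). The gripper opens to 88 mm and grips with 3 to 60 N. Pads are 20 mm wide; open, the fingers measure 115 mm over their backs; the gripper's body (75 mm by 178 mm) begins 61 mm behind the grasp point.
Start: joints at [-1.303, 0.423, 1.63, -0, 1.089, -0.019], TCP at [176.821, -599.449, 196.875] pointing down, gripper open.
Joint ranges: [-3, 3], [-0.9, 2.11], [0.09, 2.58], [-1.31, 4.45], [0.11, 2.69], [-2.54, 2.54]. Speed limits (rad/s): [2.39, 2.39, 3.01, 3.14, 3.14, 3.14].

### API

Orientations are given as a rotation vector (axis times angle).
In Python, from workcell import sensors, viewer, ctrl gives the robot as it stands. The module is installed in compiled form; this text tells all that it offers.
- The arm moves only by the shell command python3 -m handwheel 'ROWS'. ROWS is JSON, a list of rows, each a list of 7 numbers: the shift along the tool's x, y, z in mm, then the turn, a rotation vector about the tool's x, y, z in rad, then the closure, from 0 (fully open) to 1 (shut). In form: [[x, y, z, rx, ry, rz, jaw], ...]. A call has 1 to 10 rows; each row shifts and turns the commanded pose from where the row before left it, along the tool's axes as they then stand; what a row does not reach is not made up. A row lasts 1/8 s, in which the tool goes at most 62.5 mm and 10.7 degrees, less where a joint would pass 70% of its speed; a pose out of reach is approached as far as the arm can. A call is refused whole if a number of a shift passes 62.5 or a number of a turn 0.188, either way. A call with a gripper value outside its range is refused whole. The fingers move at their own pace and stop on an object; the grip force is fixed at half the most. Time passes only in rows, so rows that do not move let the fingers close. It gives the time, the measured TCP pose, the force, the opening and the grip force at its end, in the units of the state.
- sensors.get_obs(): the state, without advancing time (a new reading comes with each control period).
- viewer.get_image(name): name is "scene" or "top" or "wrist"; returns a dict with "frame" (420x560x3 uint8, blue, green, red), "fov_y" (degrees; the focal length in pixels is half the picture's height over the tangent of half this angle, whatever the lens; pixels are square), "cx", "cy" (the principal point, pixels), "distortion" ([k1, k2, p1, p2, k3] as OpenCV has them; the pictures are not rectified), "R" (3x3) and "t" (3): a world point X has camera coordinates R X + t. Camera axes: x right, y down, z forward; pixel columns grow to the right and rows downward; lengths in mm; the calibration is good to about 2 mm. A picture is of the moment at which its call begins. There is no depth.
- ctrl.close_job(): hands the job in; it is judged then, once.
The state is a dict: "t": time; "qpos": joint angles; "qvel": joint speeds; "joint_torque": joint torques, N m; "ee_pos": TCP position; "orientation": TCP orientation; "ft_force": force on the tool from outside, world axes, zero at the start; "moment": the same for the moment, N m; "width": finger opening in mm; "grasp_force": force on a finger pad.
Only numpy, scipy, OpenCV 4.12 (cv2) and the standard library are available. Lean on these libraries where they do the work, as an engineer would, in place of code of your own. Each camera call takes 0.05 s, during which the arm holds its last target. There are 200 camera calls.

### The job

The steel cap of the pepper mill has dropped into the narrow gap between the concrete herb trough and the flat plastic utensil box. Take the bent rod by its wooden handle, let its bent end down into the gap behind the cap, and draw the cap out through the open end with the rod until the whole cap stands upright on the ledge outside the gap. Then lay the rod down on the ledge and let go of it; do not touch the cap with the fingers.

Things in the scene. Friction and masses are not known exactly. Their poses are not given: they have to be found in the camera images.
- rod_handle (a point): Bent rod lying flat: straight-sided wooden handle 110 long, 18 wide, 22 mm high, then a steel shaft 5 mm thick, 190 mm long, ending in a 40 mm foot bent square to one side. Point: centre of the handle, 11 mm above the ledge. x: along the shaft to the foot; y: the way the foot points; z: up. Shaft at this point's height. 0.09 kg, balances 15 mm ahead of this point.
- rod_foot (a point): Middle of the rod's bent foot. The foot is 5 mm thick and reaches 40 mm sideways from the shaft's axis; this point is half-way along it, 245 mm ahead (x) and 20 mm to the side (y) of the handle's centre, at the same height. Same axes as the handle.
- cap: The dropped cap: plain round steel with a domed top, 30 mm across, 26 mm high, about 45 g, loose, upright in the gap 60 to 115 mm in from the open end and 8 to 14 mm to the trough's side (+y) of the gap's middle line. Origin: centre of its underside. z: up.
- gap: Straight gap 66 mm wide, 200 deep, open above and at one end, ledge as floor. Origin: on the ledge, middle of the open end. x: into the gap; y: across, to the trough; z: up. +y side: concrete herb trough 240 long, 130 wide, 100 high, herbs to 155 mm. -y side: flat white utensil box 300 long, 90 wide, 48 high. Half brick closes the far end. All fixed. Ledge before the open end is clear for 300 mm.

How it is judged (in metres and radians):
On the way:
1. the rod's bent foot is down in the gap while the cap is still inside (x of rod_foot in the frame of gap above 0.04 m and y of rod_foot in the frame of gap between -0.033 and 0.033 m and height (world z) of rod_foot below 0.035 m and x of cap in the frame of gap above 0.02 m), for 0.1 s.
At the end, for the whole second after the job is handed in: The cap stands upright (within 11 degrees) and at rest on the ledge with its centre at least 15 mm outside the open end of the gap, so that all of it is out, and the rod lies on the ledge (handle centre under 30 mm, foot under 40 mm high) (x of cap in the frame of gap below -0.015 m and height (world z) of cap between -0.01 and 0.01 m and angle between cap's own z axis and vertical below 0.2 rad and linear speed of cap below 0.02 m/s and height (world z) of rod_handle between 0 and 0.03 m and height (world z) of rod_foot between -0.005 and 0.04 m); the robot touches nothing.
It fails at once if the fingers touch the cap (contact force between the fingers and cap above 1 N).
It also fails if it takes over 45 s, if anything falls off the work surface, if the arm or the gripper's body presses on something with over 40 N, if the wrist force passes 120 N, or if a joint passes its speed limit or range.

## Working session

There is one attempt and no reset: what is moved stays moved. The work goes in short steps, Python scripts to look and compute and a shell command to move; the robot and the scene stay as the last step left them, time stands still between calls to the robot, and variables do not carry over. Pictures are saved under pics/ and viewed, at most 10 in all, crops included, and the job is handed in when it is done.

```bash
mkdir -p pics
cat > h.py <<'E'
import numpy as np, cv2
from workcell import sensors, viewer, ctrl
def grab(n,f):
    d=viewer.get_image(n); cv2.imwrite('pics/'+f+'.png',d['frame'])
    np.savez('pics/'+f+'.npz',**{k:np.array(v) for k,v in d.items()}); return d
def K(d):
    f=d['frame'].shape[0]/2/np.tan(np.radians(float(d['fov_y']))/2)
    return np.array([[f,0,float(d['cx'])],[0,f,float(d['cy'])],[0,0,1]])
def world(f,uv,z):
    d=np.load('pics/'+f+'.npz'); k=K(d)
    p=cv2.undistortPoints(np.array(uv,float).reshape(-1,1,2),k,d['distortion']).reshape(-1,2)
    r=np.c_[p,np.ones(len(p))]@d['R']; c=-d['R'].T@d['t']
    return c+r*((np.broadcast_to(z,len(p))-c[2])/r[:,2])[:,None]
def pix(f,X):
    d=np.load('pics/'+f+'.npz')
    return cv2.projectPoints(np.array(X,float).reshape(-1,1,3),cv2.Rodrigues(d['R'])[0],d['t'],K(d),d['distortion'])[0].reshape(-1,2)
E
python3 - <<'E'
from h import *
a=grab('scene','s0');b=grab('top','t0')
for d in(a,b):print(-np.array(d['R']).T@d['t'],d['fov_y'])
o=sensors.get_obs();print(o['ee_pos'],o['orientation'],o['width'],o['t'])
E
```

```text
[990.37226343 429.27574211 479.62194186] 55.17771467006935
[358.20568647 -39.55996805 844.70218355] 50.6579585683224
[ 176.67526888 -598.97094526  196.20394079] [-3.10804537e+00 -4.48785131e-01  2.93065439e-04] 87.68553180638004 0.1
```

View pics/t0.png

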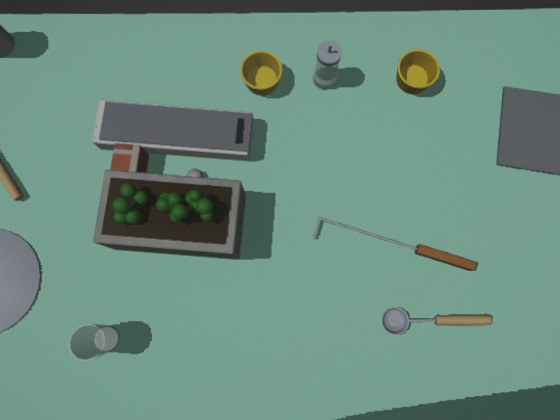

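View pics/s0.png

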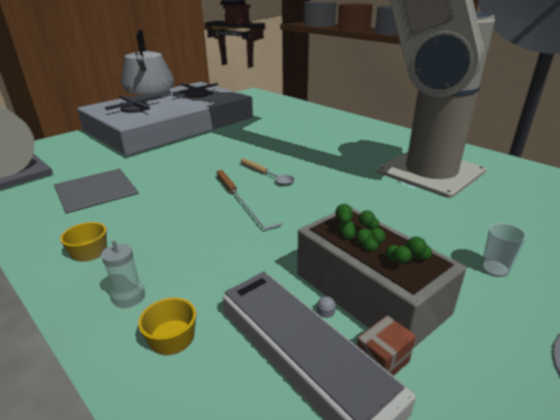

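The top view shows the rod handle at about (446,257), the shaft bend at (321,219) and the foot tip at (317,237). The cap is near (195,175), between the trough below and the box above, and the open end of the gap is at right, around x=245. The scene view shows the cap at (327,306). I'll enlarge these areas next.

Run:
```python
from h import *
im=cv2.imread('pics/t0.png')
a=cv2.resize(im[90:270,90:260],None,fx=3.3,fy=3.3,interpolation=3)
cv2.imwrite('pics/c1.png',a)
b=cv2.resize(im[200:290,300:490],None,fx=4,fy=4,interpolation=3)
cv2.imwrite('pics/c2.png',b)
```

```text
(no output)
```

View pics/c1.png

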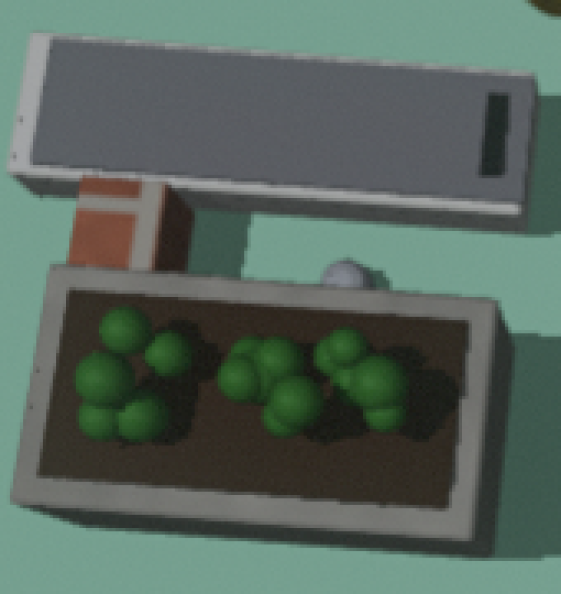

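View pics/c2.png

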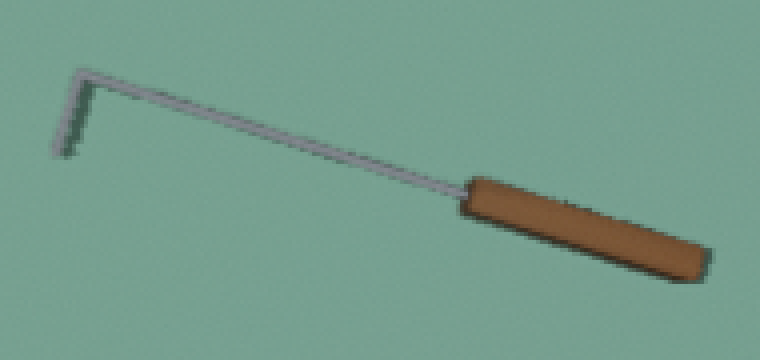

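c1: trough rim corners at (500,300), (52,266), (473,541) and (12,503); box lid corners at (32,35), (536,74), (522,213) and (10,172). The cap's silhouette spans x≈320–372, with its far edge at y≈260. c2: handle top spans from about (470,193) to (703,264), the bend is at (82,74) and the foot tip at (61,155).

Run:
```python
from h import *
np.set_printoptions(precision=1,suppress=True)
c1=lambda p:np.array(p)/3.3+90-0.35
c2=lambda p:np.array(p)/4+[300,200]-0.37
T=world('t0',c1([(500,300),(52,266),(473,541),(12,503)]),100);print('trough',T[:,:2].tolist())
B=world('t0',c1([(32,35),(536,74),(522,213),(10,172)]),48);print('box',B[:,:2].tolist())
n=np.linalg.norm
print(n(T[0]-T[1]),n(T[0]-T[2]),n(B[0]-B[1]),n(B[1]-B[2]),n(B[2]-B[3]))
H=world('t0',c2([(471,192),(703,264)]),22);F=world('t0',c2([(82,74),(61,155)]),12)
print('handle',H[:,:2].tolist(),'bend/tip',F[:,:2].tolist(),n(H[0]-H[1]),n(F[0]-F[1]),n(F[0]-H.mean(0)))
C=world('t0',c1([(320,278),(372,278),(347,260)]),[13,13,18]);print('cap',C[:,:2].tolist())
for nm,P in(('trough',T[0]-T[1]),('boxN',B[1]-B[0]),('boxS',B[2]-B[3]),('rod',F[0]-H.mean(0)),('foot',F[1]-F[0])):print(nm,np.degrees(np.arctan2(P[1],P[0])))
d=np.load('pics/t0.npz');print(-d['R'].T@d['t'])
# scene cap
print(pix('s0',[[*(T[0][:2]),100],[*B[2][:2],48],[*B[3][:2],48]]))
s=world('s0',[(327,306)],13);print('cap scene',s)
```

```text
trough [[573.0909430669603, 35.65466303721076], [594.3082089608636, 271.8111671596429], [445.79624946890135, 48.37911787126351], [468.3833765571009, 283.3956128475438]]
box [[751.2167812505097, 314.38080572418005], [724.3063392125933, 20.970865433171575], [639.4736130358542, 28.744957347331273], [667.0433311072275, 321.09783278799654]]
237.10771141264235 127.92908492226296 294.6414175777893 85.18819129238162 293.6499499965225
handle [[461.95336537002146, -285.79223825060876], [427.392957819838, -389.9887876823232]] bend/tip [[522.119726756618, -107.0679727044529], [483.12337907890674, -96.0330284617626]] 109.77860758595224 40.527584761989196 243.67399440308
cap [[612.8631700486587, 150.62574806598326], [612.5250723502636, 120.01701027088285], [622.1720304992409, 133.99874899357843]]
trough -95.13390314923556
boxN -95.24028992805769
boxS -95.38722511397422
rod 71.45214706358087
foot 164.1998773877242
[358.2 -39.6 844.7]
[[295.8 228.1]
 [265.5 267.7]
 [412.7 386. ]]
cap scene [[607.2 138.9  13. ]]
```

Run:
```python
from h import *
im=cv2.imread('pics/s0.png')
cv2.imwrite('pics/c3.png',cv2.resize(im[205:405,215:465],None,fx=3,fy=3,interpolation=3))
```

```text
(no output)
```

View pics/c3.png

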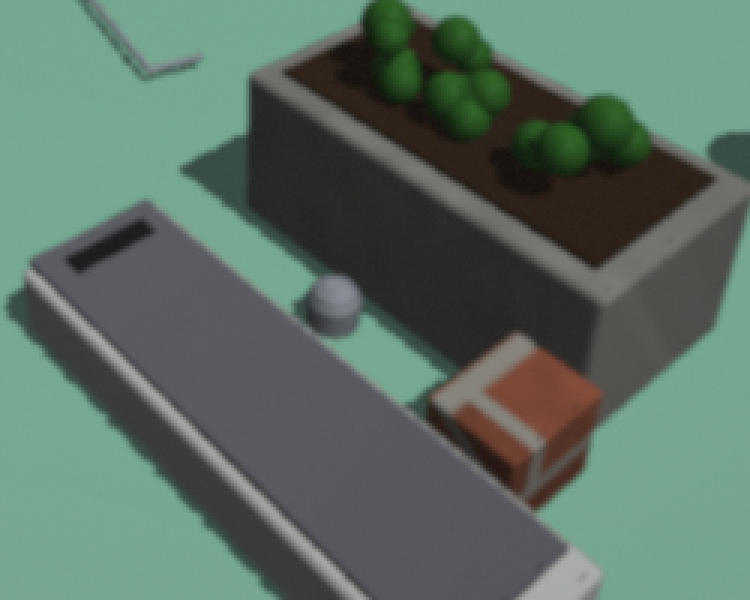

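c3: the cap is fully visible, upright, with its side edges at x=307 and 361 and its base front at (335,337), i.e. (326.7,317.3) in the full image. The trough corner at (250,75) agrees with the prediction to about 2 px.

From these I get:
- **Gap:** origin about (606,32), x-axis at 84.8°.
- **Cap:** about (607,137), i.e. s≈105, y≈+9, inside the stated range.
- **Rod handle:** (444.7,-337.9), heading 71.5°.

The gap width (66.5), handle length (110) and foot length (40.5) match the sizes given.

```bash
cat >> h.py <<'E'
from scipy.spatial.transform import Rotation as Ro
G=np.array([606.3,32.2]);A=np.radians(84.8);GU=np.array([np.cos(A),np.sin(A)]);GV=np.array([-np.sin(A),np.cos(A)])
def to(x,y,z,yaw):
    o=sensors.get_obs();R=Ro.from_rotvec(o['orientation']);p=np.array(o['ee_pos'])
    Y=np.radians(yaw);c,s=np.cos(Y),np.sin(Y);T=Ro.from_matrix([[c,s,0],[s,-c,0],[0,0,-1]])
    np.set_printoptions(precision=4,suppress=True)
    print('t',o['t'],'pos',p,'F',np.array(o['ft_force']),'w',o['width'],'g',o['grasp_force'],'q',np.array(o['qpos']))
    d=np.array([x,y,z])-p
    print('shift now',R.inv().apply(d),'shift after turn',T.inv().apply(d),'turn',(R.inv()*T).as_rotvec())
E
python3 -c "
from h import *
to(444.7,-337.9,80,71.5)"
```

```text
t 0.1 pos [ 176.6753 -598.9709  196.2039] F [0.1128 0.6682 0.1738] w 87.68553180638004 g 0.0 q [-1.303   0.4237  1.6306 -0.      1.0886 -0.019 ]
shift now [ 330.9308 -174.4306  116.4364] shift after turn [332.6252 171.3352 116.2039] turn [-0.0012 -0.0006 -0.9611]
```

```bash
python3 -m handwheel '[[0,0,0,0,0,-0.16,0],[0,0,0,0,0,-0.16,0],[0,0,0,0,0,-0.16,0],[0,0,0,0,0,-0.16,0],[0,0,0,0,0,-0.16,0],[0,0,0,0,0,-0.16,0]]'
python3 -m handwheel '[[33,17,11,0,0,0,0],[33,17,11,0,0,0,0],[33,17,11,0,0,0,0],[33,17,11,0,0,0,0],[33,17,11,0,0,0,0],[33,17,11,0,0,0,0],[33,17,11,0,0,0,0],[33,17,11,0,0,0,0],[33,17,11,0,0,0,0],[33,17,11,0,0,0,0]]'
python3 - <<'E'
from h import *
to(444.7,-337.9,80,71.5)
grab('wrist','w1')
E
```

```text
t: 0.85
ee_pos: [176.7, -599.1, 196.4]
orientation: [-2.545, -1.84, -0.001]
ft_force: [0.2, -0.5, 0.4]
width: 87.9
grasp_force: 0.0
t: 2.1
ee_pos: [443.7, -339.7, 86.3]
orientation: [-2.55, -1.834, 0.0]
ft_force: [0.4, -0.5, -0.1]
width: 88.0
grasp_force: 0.0
t 2.1 pos [ 443.6879 -339.7178   86.2931] F [ 0.3697 -0.5271 -0.0649] w 87.97354596319887 g 0.0 q [-0.6747  0.4807  1.8492 -0.      0.8121 -0.3507]
shift now [2.0446 0.3831 6.2932] shift after turn [2.045  0.3831 6.2931] turn [-0.0004 -0.0001 -0.0011]
```

View pics/w1.png

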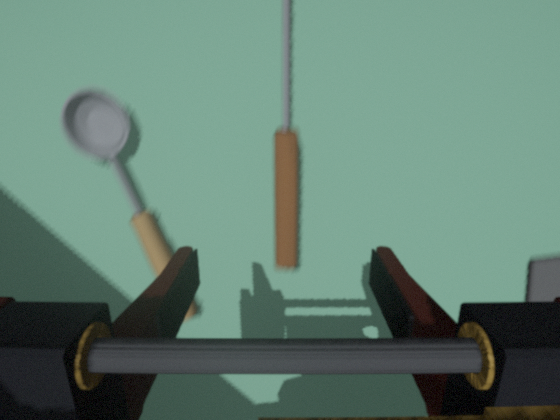

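The wrist view shows the handle straight between the open fingers, from (287,132) to (287,267), and aligned with the tool. The spoon at left is clear of the fingers by about 30 mm at this height. I'll check the handle's position and the spoon's distance.

Run:
```python
from h import *
W=world('w1',[(286,132),(287,266)],22);print(W,W.mean(0),np.degrees(np.arctan2(*(W[0]-W[1])[[1,0]])))
print(world('w1',[(143,212),(192,314),(160,205),(200,310)],15), world('t0',[(437,320),(491,319)],15))
to(444.7,-337.9,4,71.5)
x=W.mean(0);to(x[0],x[1],4,71.5)
```

```text
[[ 464.78916118 -282.93765112   22.        ]
 [ 432.52758707 -381.9883574    22.        ]] [ 448.65837412 -332.46300426   22.        ] 71.95917343525204
[[ 339.8783016  -305.90316676   15.        ]
 [ 339.86423909 -402.88395925   15.        ]
 [ 354.91399563 -304.94341857   15.        ]
 [ 347.95593302 -401.36101639   15.        ]] [[ 330.39398298 -313.72949526   15.        ]
 [ 331.27112526 -411.43207513   15.        ]]
t 2.15 pos [ 445.4324 -336.848    85.0461] F [ 1.7759  2.3219 -0.6636] w 87.95550897057343 g 0.0 q [-0.6696  0.4828  1.8494  0.0018  0.8112 -0.3479]
shift now [-1.3793 -0.2545 81.0441] shift after turn [-1.2301 -0.3608 81.0461] turn [-0.0013 -0.0018  0.0001]
t 2.15 pos [ 445.4324 -336.848    85.0461] F [ 1.7759  2.3219 -0.6636] w 87.95550897057343 g 0.0 q [-0.6696  0.4828  1.8494  0.0018  0.8112 -0.3479]
shift now [ 5.0326  1.7745 81.0533] shift after turn [ 5.182   1.6679 81.0461] turn [-0.0013 -0.0018  0.0001]
```

```bash
python3 -m handwheel '[[0,0,20,0,0,0,0],[0,0,20,0,0,0,0],[0,0,20,0,0,0,0],[0,0,10,0,0,0,0],[0,0,5,0,0,0,0],[0,0,2,0,0,0,0],[0,0,0,0,0,0,0],[0,0,0,0,0,0,0]]'
python3 -c "
from h import *
to(444.7,-337.9,4,71.5)"
```

```text
t: 3.15
ee_pos: [443.4, -341.0, 10.4]
orientation: [2.55, 1.834, 0.0]
ft_force: [0.5, 0.3, 1.5]
width: 87.8
grasp_force: 0.0
t 3.15 pos [ 443.3712 -340.9917   10.4   ] F [0.4732 0.328  1.4975] w 87.84353038006235 g 0.0 q [-0.6769  0.6059  1.8708  0.      0.664  -0.3529]
shift now [3.356  0.2699 6.3991] shift after turn [3.3536 0.2792 6.4   ] turn [ 0.0009  0.0003 -0.0011]
```

```bash
python3 -m handwheel '[[3,0,3,0,0,0,0],[0,0,3,0,0,0,0],[0,0,0,0,0,0,0],[0,0,0,0,0,0,1],[0,0,0,0,0,0,1],[0,0,0,0,0,0,1],[0,0,0,0,0,0,1],[0,0,0,0,0,0,1],[0,0,0,0,0,0,1]]'
```

```text
t: 4.28
ee_pos: [444.0, -337.9, 3.9]
orientation: [-2.551, -1.834, 0.0]
ft_force: [-0.1, -0.1, -0.3]
width: 31.3
grasp_force: 0.0
```

```bash
python3 -m handwheel '[[0,0,0,0,0,0,1],[0,0,0,0,0,0,1],[0,0,0,0,0,0,1],[0,0,0,0,0,0,1]]'
python3 -m handwheel '[[0,0,-20,0,0,0,1],[0,0,-20,0,0,0,1],[0,0,-20,0,0,0,1],[0,0,-20,0,0,0,1],[0,0,0,0,0,0,1]]'
python3 - <<'E'
from h import *
o=GU*-105+GV*-14+G
to(444.0,-337.9,3.9,71.5)
# handle target above gap: foot at s=140
h=G+GU*(137-245)+GV*-14; to(h[0],h[1],85,84.8)
for s in (-300,-108):
  h=G+GU*s+GV*-14;print(h)
grab('scene','s2');grab('top','t2')
E
```

```text
t: 4.78
ee_pos: [444.0, -337.9, 3.8]
orientation: [-2.551, -1.834, 0.0]
ft_force: [0.3, -0.9, -0.4]
width: 0.4
grasp_force: 0.0
t: 5.4
ee_pos: [444.9, -338.6, 85.2]
orientation: [2.548, 1.832, 0.001]
ft_force: [0.1, -0.9, 0.8]
width: 0.5
grasp_force: 0.0
t 5.4 pos [ 444.9059 -338.623    85.1736] F [ 0.1022 -0.8597  0.7701] w 0.5027539970195842 g 0.0 q [-0.6719  0.4814  1.8516  0.      0.8055 -0.3479]
shift now [ 0.4812 -1.3246 81.2697] shift after turn [ 0.3982 -1.0885 81.2736] turn [ 0.0029  0.001  -0.0011]
t 5.4 pos [ 444.9059 -338.623    85.1736] F [ 0.1022 -0.8597  0.7701] w 0.5027539970195842 g 0.0 q [-0.6719  0.4814  1.8516  0.      0.8055 -0.3479]
shift now [301.0718  73.5206   0.0747] shift after turn [275.9244 141.1212   0.1736] turn [ 0.0028  0.0014 -0.2333]
[ 593.0526 -267.8342]
[610.4541 -76.6244]
```

The fingers shut to 0.4 mm, so the grasp missed. I'll look.

Run:
```python
from h import *
grab('wrist','w2')
a=cv2.imread('pics/w2.png');b=cv2.imread('pics/t2.png')[200:300,300:500]
c=cv2.resize(b,(560,280),interpolation=3)
cv2.imwrite('pics/m.png',cv2.resize(np.vstack([a,c]),(480,600)))
```

```text
(no output)
```

View pics/m.png

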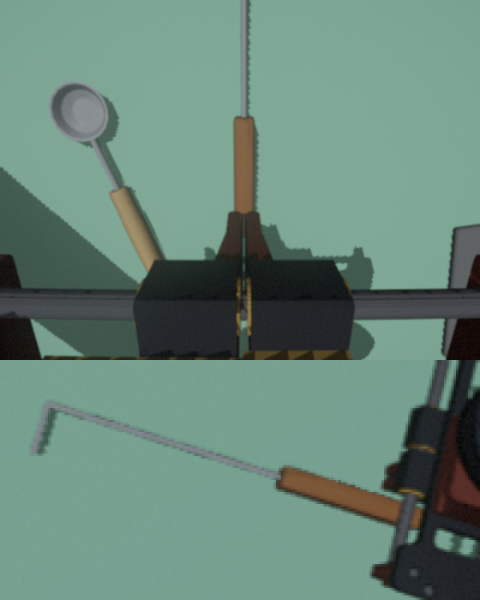

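Run:
```python
from h import *
o=sensors.get_obs();p=o['ee_pos'];R=Ro.from_rotvec(o['orientation']).as_matrix();print(p,R)
print('top',pix('t2',[p,p-19*R[:,2]]),'wrist',pix('w2',[p,[p[0],p[1],4],p-19*R[:,2]]),'wrist cam',-np.load('pics/w2.npz')['R'].T@np.load('pics/w2.npz')['t'], np.load('pics/w2.npz')['R'])
print('in s2',pix('s2',[p,[444.7,-337.9,22]]))
b=cv2.imread('pics/s2.png')[90:270,180:400];a=cv2.imread('pics/t2.png')[180:300,380:540]
cv2.imwrite('pics/m2.png',np.vstack([cv2.resize(b,(500,409),interpolation=3)[:300],cv2.resize(a,(500,300),interpolation=3)]))
```

```text
[ 443.53707751 -337.5300282    83.13495343] [[ 3.18406436e-01  9.47953931e-01 -8.28152317e-04]
 [ 9.47954209e-01 -3.18405919e-01  6.98708112e-04]
 [ 3.98654503e-04 -1.00752363e-03 -9.99999413e-01]]
top [[458.69506202 253.36823147]
 [463.03880154 252.04347654]] wrist [[282.33669026 248.41049079]
 [282.90259005 207.47610403]
 [282.16888747 263.20117313]] wrist cam [ 471.2934519  -258.62949991  269.98293169] [[ 0.94793717 -0.31845565 -0.00105729]
 [-0.30357317 -0.90463014  0.29914485]
 [-0.09622082 -0.28324956 -0.95420713]]
in s2 [[223.13353378 155.19161363]
 [224.73288269 177.41855407]]
```

View pics/m2.png

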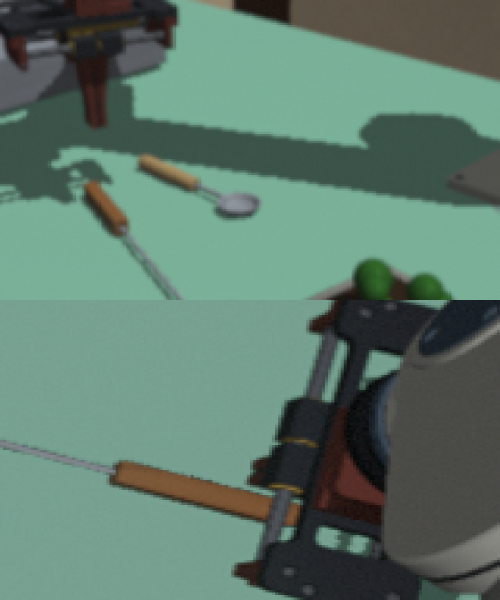

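The scene view shows the shut fingertips at (221.8,145), where the reported TCP projects to (223,155). The handle itself hasn't moved. The fingers seem to be higher than reported and closed above the handle. I'll check by fitting the wrist camera to points already known from the top view.

Run:
```python
from h import *
from scipy.optimize import least_squares
np.set_printoptions(precision=1,suppress=True)
c2=lambda p:np.array(p)/4+[300,200]-0.37
H=world('t0',c2([(471,192),(703,264)]),22)
S=world('t0',[(437,320),(491,319.5),(396,320)],[18,18,12])
X=np.vstack([H,S[:1],S[2:]])
uv=np.array([(286,132),(287,267),(143,214),(99,122)],float)
print(X)
def f(o):return (pix('w1',X+o)-uv).ravel()
r=least_squares(f,[0,0,0]);print('w1 apparent object shift rel. to reported hand',r.x,f(r.x),f([0,0,0]))
X2=np.vstack([H[:1],S[:1],S[2:]]);uv2=np.array([(245,118),(118,190),(79,111)])*1.1667
def g(o):return (pix('w2',X2+o)-uv2).ravel()
r=least_squares(g,[0,0,0]);print('w2',r.x,g(r.x),g([0,0,0]))
# scene: tip seen (221.8,145), top tip ~ (466,250): triangulate
def h(p):return np.r_[pix('s2',[p])[0]-[221.8,145],pix('t2',[p])[0]-[464,250]]
r=least_squares(h,[444,-338,85]);print('tip',r.x,r.fun)
```

```text
[[ 462.  -285.8   22. ]
 [ 427.4 -390.    22. ]
 [ 330.5 -312.7   18. ]
 [ 331.  -240.1   12. ]]
w1 apparent object shift rel. to reported hand [ 4.   4.8 -6. ] [ 0.7 -3.9 -0.1 -0.6 -3.6  1.2  2.8  3.5] [-2.5  5.2 -2.9  9.4 -8.5 10.8 -3.  12.2]
w2 [2.4 3.6 0.4] [-0.1 -3.3 -3.2  1.7  3.2  1.9] [-1.7  2.7 -3.8  6.6  2.8  7.7]
tip [ 445.9 -335.8  111.2] [ 0.  0.  0. -0.]
```

```bash
python3 -c "
from h import *
print(ctrl.grasp_offset,[a for a in dir(ctrl) if a[0]!='_'])"
python3 -m handwheel '[[0,0,0,0,0,0,0],[0,0,0,0,0,0,0],[0,0,0,0,0,0,0],[0,0,0,0,0,0,0],[0,0,0,0,0,0,0],[0,0,20,0,0,0,0],[0,0,20,0,0,0,0],[0,0,20,0,0,0,0],[0,0,14,0,0,0,0],[0,0,0,0,0,0,0]]'
python3 -m handwheel '[[0,0,4,0,0,0,0],[0,0,0,0,0,0,0]]'
python3 -m handwheel '[[0,0,3,0,0,0,0],[0,0,0,0,0,0,0]]'
```

```text
18.700000000000003 ['Unreachable', 'close_job', 'grasp_offset']
t: 6.8
ee_pos: [443.4, -337.4, 9.0]
orientation: [-2.549, -1.833, 0.001]
ft_force: [-0.2, 0.3, 1.7]
width: 87.7
grasp_force: 0.0
t: 7.05
ee_pos: [444.2, -338.1, 6.2]
orientation: [2.55, 1.834, 0.0]
ft_force: [-0.1, -0.2, 0.1]
width: 87.9
grasp_force: 0.0
t: 7.3
ee_pos: [444.0, -337.9, 2.9]
orientation: [2.551, 1.834, 0.0]
ft_force: [-0.0, 0.2, 0.6]
width: 87.7
grasp_force: 0.0
```

Next I'll keep going down gently, a small step per call, watching the force.

```bash
python3 -m handwheel '[[0,0,3,0,0,0,0],[0,0,0,0,0,0,0]]' | egrep 'pos|force'
python3 -m handwheel '[[0,0,3,0,0,0,0],[0,0,0,0,0,0,0]]'| egrep 'pos|force'
python3 - <<'E'
from h import *
d=grab('wrist','w3');print(sensors.get_obs()['ee_pos'])
b=grab('scene','s3')['frame'][100:200,170:270]
cv2.imwrite('pics/m3.png',np.hstack([cv2.resize(d['frame'],(480,360)),cv2.resize(b,(310,360),interpolation=3)]))
E
```

```text
ee_pos: [443.8, -337.8, -0.4]
ft_force: [-0.0, 0.6, -0.2]
grasp_force: 0.0
ee_pos: [443.8, -337.8, -3.4]
ft_force: [-0.0, -0.3, 0.3]
grasp_force: 0.0
[ 443.91709344 -337.84743684   -3.28569557]
```

View pics/m3.png

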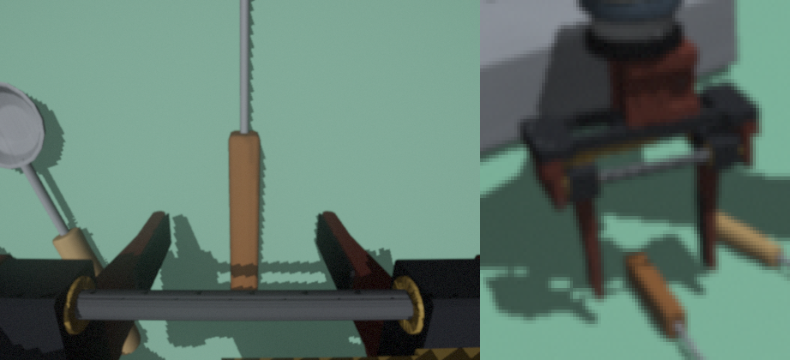

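The right half (scene) shows both open fingertips straddling the handle, with tips at (598,295) and (713,268). Their shadows are detached, so the tips are still well above the ledge. The left half (wrist) shows the handle at x≈244, midway between the fingers. The tips sit about 22–27 mm higher than the reported TCP, so I'll descend further by touch.

```bash
python3 -m handwheel '[[0,0,4,0,0,0,0],[0,0,4,0,0,0,0],[0,0,0,0,0,0,0]]' | egrep 'pos|ft'
python3 -m handwheel '[[0,0,3,0,0,0,0],[0,0,0,0,0,0,0]]'| egrep 'pos|ft'
python3 -m handwheel '[[0,0,2,0,0,0,0],[0,0,0,0,0,0,0]]'| egrep 'pos|ft'
python3 -m handwheel '[[0,0,2,0,0,0,0],[0,0,0,0,0,0,0]]'| egrep 'pos|ft'
```

```text
ee_pos: [443.7, -337.6, -11.6]
ft_force: [-0.7, 0.2, 0.3]
ee_pos: [443.9, -337.8, -14.3]
ft_force: [-0.0, -0.4, -0.6]
ee_pos: [443.9, -337.9, -16.2]
ft_force: [0.5, 0.9, 0.2]
ee_pos: [443.9, -337.8, -18.3]
ft_force: [-0.3, -0.1, 0.1]
```

```bash
python3 -m handwheel '[[0,0,2,0,0,0,0],[0,0,0,0,0,0,0]]' | egrep 'pos|ft'
python3 -m handwheel '[[0,0,1,0,0,0,0],[0,0,0,0,0,0,0]]'| egrep 'pos|ft'
python3 -m handwheel '[[0,0,1,0,0,0,0],[0,0,0,0,0,0,0]]'| egrep 'pos|ft'
```

```text
ee_pos: [443.9, -337.8, -20.3]
ft_force: [-0.7, -0.3, 0.4]
ee_pos: [444.0, -337.9, -21.2]
ft_force: [0.9, -0.5, 0.5]
ee_pos: [443.9, -337.9, -22.2]
ft_force: [0.3, 0.7, -1.0]
```

```bash
python3 -m handwheel '[[0,0,0,0,0,0,1],[0,0,0,0,0,0,1],[0,0,0,0,0,0,1],[0,0,0,0,0,0,1],[0,0,0,0,0,0,1],[0,0,0,0,0,0,1],[0,0,0,0,0,0,1],[0,0,0,0,0,0,1]]'
```

```text
t: 10.78
ee_pos: [444.0, -337.9, -22.1]
orientation: [2.551, 1.834, 0.0]
ft_force: [0.6, 0.6, -0.1]
width: 17.9
grasp_force: 30.0
```

Grasped: width 17.9 mm, grip force 30 N. Now I'll lift 40 mm and compute the waypoint in front of the gap.

```bash
python3 -m handwheel '[[0,0,-8,0,0,0,1],[0,0,-16,0,0,0,1],[0,0,-16,0,0,0,1],[0,0,0,0,0,-0.078,1],[0,0,0,0,0,-0.078,1],[0,0,0,0,0,-0.078,1],[0,0,0,0,0,0,1]]'
python3 - <<'E'
from h import *
h=G+GU*-300+GV*-14+[-.7,0];to(h[0],h[1],18,84.8)
E
```

```text
t: 11.65
ee_pos: [444.4, -338.2, 19.0]
orientation: [2.319, 2.117, 0.0]
ft_force: [0.2, 0.4, -1.3]
width: 17.7
grasp_force: 30.0
t 11.65 pos [ 444.4078 -338.2172   19.0168] F [ 0.2449  0.3958 -1.3125] w 17.677355244522815 g 29.99941259622574 q [-0.6718  0.5901  1.8717 -0.      0.6784 -0.5811]
shift now [ 83.4966 140.9594   1.1177] shift after turn [ 83.502  140.9569   1.0168] turn [0.0012 0.0008 0.    ]
```

```bash
python3 -m handwheel '[[6,10,0,0,0,0,1],[14,24,0,0,0,0,1],[16,27,0,0,0,0,1],[17,28,0,0,0,0,1],[16,26,0,0,0,0,1],[10,18,0,0,0,0,1],[4,8,0,0,0,0,1],[0,0,0,0,0,0,1],[0,0,0,0,0,0,1]]'
python3 - <<'E'
from h import *
h=G+GU*-300+GV*-14+[-.7,0];to(h[0],h[1],18,84.8)
grab('top','t3');grab('scene','s4')
# predicted bend, foot tip in each image
hc=np.array(sensors.get_obs()['ee_pos'][:2])+[.7,0]
P=lambda a,b,z:np.r_[hc+GU*a+GV*b,z]
for n in('t3','s4'):print(n,pix(n,[P(55,0,51),P(245,0,51),P(245,40,51)]))
a=cv2.imread('pics/t3.png')[90:290,150:400];b=cv2.imread('pics/s4.png')[150:350,150:400]
cv2.imwrite('pics/m4.png',np.vstack([cv2.resize(a,(375,300),interpolation=3),cv2.resize(b,(375,300),interpolation=3)]))
# steel/gray shaft detection in top: rows where pixel low saturation
hsv=cv2.cvtColor(cv2.imread('pics/t3.png'),cv2.COLOR_BGR2HSV)
uv=pix('t3',[P(s,0,51) for s in range(80,240,20)])
for u,v in uv:
    c=hsv[int(v)-9:int(v)+10,int(round(u)),1]; print(round(u),round(v,1),'sat',c.tolist())
E
```

```text
t: 12.78
ee_pos: [590.9, -268.2, 17.7]
orientation: [-2.319, -2.118, 0.001]
ft_force: [0.0, -0.1, -0.7]
width: 17.6
grasp_force: 30.0
t 12.775 pos [ 590.9302 -268.2203   17.7298] F [ 0.0283 -0.1071 -0.7284] w 17.638533323742827 g 29.999683499336243 q [-0.4444  0.6867  1.6592 -0.0002  0.7966 -0.3534]
shift now [ 0.5135  1.3813 -0.2714] shift after turn [ 0.5134  1.3816 -0.2702] turn [-0.0009 -0.0002 -0.0001]
t3 [[377.8498 174.0557]
 [276.0761 166.3824]
 [274.2841 187.0349]]
s4 [[202.5816 206.228 ]
 [255.8659 246.827 ]
 [273.2505 238.5878]]
364 173.0 sat [11, 11, 9, 11, 9, 11, 11, 13, 11, 11, 13, 11, 11, 13, 11, 11, 11, 11, 11]
354 172.2 sat [11, 13, 13, 9, 13, 13, 11, 9, 9, 7, 9, 11, 11, 9, 11, 11, 9, 13, 13]
343 171.4 sat [13, 13, 11, 11, 11, 13, 11, 11, 13, 11, 9, 11, 13, 11, 11, 11, 13, 9, 13]
332 170.6 sat [23, 33, 18, 13, 28, 21, 9, 7, 8, 11, 12, 11, 11, 11, 11, 13, 9, 11, 9]
322 169.8 sat [17, 23, 24, 23, 23, 16, 28, 12, 23, 22, 27, 21, 25, 24, 12, 17, 17, 11, 17]
311 169.0 sat [14, 7, 9, 10, 23, 30, 28, 17, 16, 29, 0, 22, 16, 23, 17, 12, 17, 12, 16]
300 168.2 sat [11, 9, 11, 13, 11, 11, 9, 11, 11, 11, 11, 11, 11, 13, 9, 11, 11, 9, 11]
289 167.4 sat [9, 9, 11, 11, 9, 11, 11, 11, 11, 11, 11, 9, 11, 11, 13, 7, 9, 11, 11]
```

Run:
```python
from h import *
im=cv2.cvtColor(cv2.imread('pics/s4.png'),cv2.COLOR_BGR2HSV)
print('cols 235..289')
for v in range(222,264):print(v,''.join('#' if s<55 else '+' if s<70 else '.' for s in im[v,235:290,1]))
```

```text
cols 235..289
222 .......................................................
223 .......................................................
224 .......................................................
225 .......................................................
226 .......................................................
227 .......................................................
228 +......................................................
229 ##+....................................................
230 ###+...................................................
231 ####+..................................................
232 +#####+................................................
233 ..+####+...............................................
234 ...+####+..............................................
235 ....+####++............................................
236 ......+####+...........................................
237 .......+####++........................+++..............
238 ........+#####+....................++####+.............
239 ..........#####+.................++######+.............
240 ..
[... 733 characters left out ...]
........................................
253 .......................................................
254 .......................................................
255 .......................................................
256 .......................................................
257 .....................................................+.
258 .......................................................
259 .......................................................
260 ...................................................+...
261 .......................................................
262 .......................................................
263 ....................................................+..
```

The steel stands out clearly in the scene picture: the bend is at (257.5,245.5), predicted (255.9,246.8), and the foot tip at (275,238.5), predicted (273.3,238.6). So the rod is level and where I expected. Next, over the cap and into the gap.

```bash
python3 -m handwheel '[[8,1,0,0,0,0,1],[20,2,0,0,0,0,1],[26,0,0,0,0,0,1],[30,0,0,0,0,0,1],[30,0,0,0,0,0,1],[30,0,0,0,0,0,1],[26,0,0,0,0,0,1],[16,0,0,0,0,0,1],[8,0,0,0,0,0,1],[0,0,0,0,0,0,1]]'
python3 -m handwheel '[[0,0,0,0,0,0,1],[0,0,0,0,0,0,1]]'
python3 - <<'E'
from h import *
h=G+GU*-107+GV*-15.5+[-.7,0];to(h[0],h[1],18,84.8)
grab('scene','s5')
hc=np.array(sensors.get_obs()['ee_pos'][:2])+[.7,0]
P=lambda a,b,z:np.r_[hc+GU*a+GV*b,z]
print((hc-G)@GU,(hc-G)@GV,pix('s5',[P(55,0,51),P(245,0,51),P(245,40,51)]))
a=cv2.imread('pics/s5.png')[215:365,225:425]
cv2.imwrite('pics/m5.png',cv2.resize(a,(800,600),interpolation=3))
E
```

```text
t: 14.12
ee_pos: [612.4, -74.6, 17.9]
orientation: [2.318, 2.12, -0.0]
ft_force: [-0.6, -0.4, -1.3]
width: 17.8
grasp_force: 30.0
t: 14.38
ee_pos: [612.3, -75.7, 17.9]
orientation: [2.32, 2.118, -0.0]
ft_force: [-1.0, -0.1, -1.4]
width: 17.8
grasp_force: 30.0
t 14.375 pos [612.2642 -75.7125  17.8581] F [-0.9763 -0.1138 -1.3842] w 17.840325834612354 g 29.999719262123108 q [-0.1423  0.6519  1.7364 -0.0001  0.7533 -0.0512]
shift now [-0.1359 -0.9171 -0.1419] shift after turn [-0.1356 -0.9172 -0.1419] turn [ 0.      0.0001 -0.0002]
-106.80880886372252 -16.360239623447466 [[255.4845 248.5639]
 [331.4467 306.851 ]
 [349.8151 294.7746]]
```

View pics/m5.png

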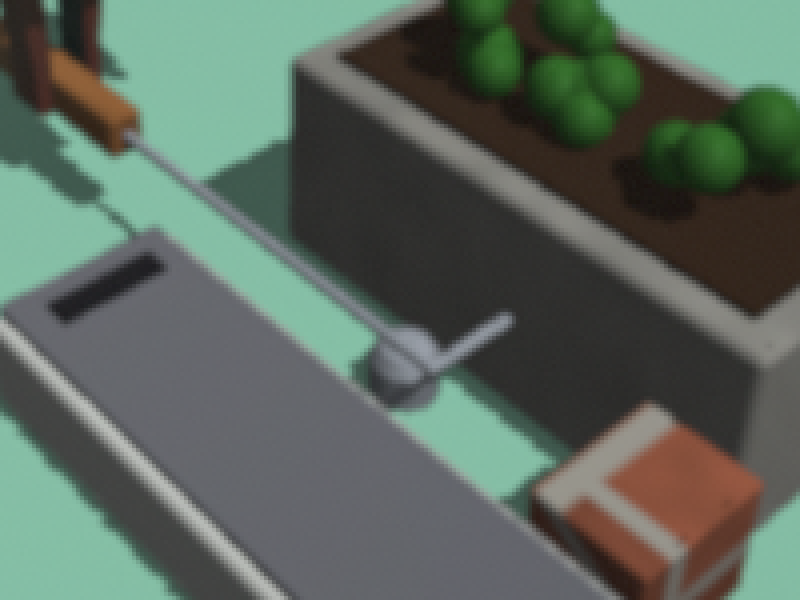

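m5 shows the bend at (430,372), i.e. (332.5,308) in the full image, within 1.5 px of the prediction. The foot reaches towards the trough above and beyond the cap at (405,368). The measured clearances behind the cap (16 mm), to the shaft side (8 mm) and to the box wall (14 mm) allow lowering straight down.

```bash
python3 -m handwheel '[[0,0,5,0,0,0,1],[0,0,8,0,0,0,1],[0,0,8,0,0,0,1],[0,0,7,0,0,0,1],[0,0,5,0,0,0,1],[0,0,3,0,0,0,1],[0,0,1,0,0,0,1],[0,0,0,0,0,0,1],[0,0,0,0,0,0,1]]'
```

```text
t: 15.55
ee_pos: [612.5, -75.0, -18.9]
orientation: [2.319, 2.119, 0.0]
ft_force: [0.3, 0.0, 0.2]
width: 18.0
grasp_force: 30.0
```

```bash
python3 -m handwheel '[[0,0,1.5,0,0,0,1],[-3,0,0,0,0,0,1],[-6,0,0,0,0,0,1],[-8,0,0,0,0,0,1],[-8,0,0,0,0,0,1],[-8,0,0,0,0,0,1],[-8,0,0,0,0,0,1],[-6,0,0,0,0,0,1],[-3,0,0,0,0,0,1],[0,0,0,0,0,0,1]]'
python3 - <<'E'
from h import *
grab('scene','s6')
p=np.array(sensors.get_obs()['ee_pos'][:2])+[.7,0];s=(p-G)@GU;v=(p-G)@GV
print(s,v,'foot',s+245)
Q=lambda a,b,z:np.r_[G+GU*a+GV*b,z]
c=s+245-17.5;print('expect cap',pix('s6',[Q(c,9,13),Q(s+245,v,13),Q(s+245,v+40,13)]))
im=cv2.cvtColor(cv2.imread('pics/s6.png'),cv2.COLOR_BGR2HSV)
print('cols 280..349')
for r in range(262,325):print(r,''.join('#' if q<55 else '+' if q<70 else '.' for q in im[r,280:350,1]))
E
```

```text
t: 16.8
ee_pos: [607.8, -124.9, -20.7]
orientation: [-2.319, -2.119, 0.0]
ft_force: [0.6, -0.4, -0.9]
width: 17.9
grasp_force: 30.0
-156.09898845607094 -16.398762254252723 foot 88.90101154392906
expect cap [[312.30242456 294.50835122]
 [308.22157521 307.30110805]
 [325.90977221 296.15402527]]
cols 280..349
262 ................+#####################################################
263 ................+#####################################################
264 ................+#####################################################
265 .................#####################################################
266 ................+#####################################################
267 ................+#####################################################
268 ................+#####################################################
269 ................+#####################################################
270 ................+#####################################################
271 ................+#####################################################
272 ................+#####################
[... 3232 characters left out ...]
.........................
316 #########################################+............................
317 ##########################################+...........................
318 ###########################################++.........................
319 #############################################+........................
320 ##############################################+.......................
321 ###############################################+......................
322 ################################################++....................
323 ##################################################+...................
324 ###################################################+..................
```

The cap's left edge is at about (303,295). That matches a cap centre of (312,294.5), so it rides against the foot, and the floor behind the foot is clear. I'll keep drawing.

```bash
python3 -m handwheel '[[-3,0,0,0,0,0,1],[-7,0,0,0,0,0,1],[-9,0,0,0,0,0,1],[-9,0,0,0,0,0,1],[-9,0,0,0,0,0,1],[-9,0,0,0,0,0,1],[-7,0,0,0,0,0,1],[-3,0,0,0,0,0,1]]'
python3 -m handwheel '[[-3,0,0,0,0,0,1],[-7,0,0,0,0,0,1],[-9,0,0,0,0,0,1],[-9,0,0,0,0,0,1],[-9,0,0,0,0,0,1],[-7,0,0,0,0,0,1],[-4,0,0,0,0,0,1],[-2,0,0,0,0,0,1],[0,0,0,0,0,0,1],[0,0,0,0,0,0,1]]'
python3 - <<'E'
from h import *
grab('scene','s7')
p=np.array(sensors.get_obs()['ee_pos'][:2])+[.7,0];s=(p-G)@GU;v=(p-G)@GV
print(s,v,'foot',s+245)
Q=lambda a,b,z:np.r_[G+GU*a+GV*b,z]
c=s+245-17.5;print('expect cap',c,pix('s7',[Q(c,9,13),Q(s+245,v,13),Q(s+245,v+40,13)]))
im=cv2.cvtColor(cv2.imread('pics/s7.png'),cv2.COLOR_BGR2HSV)
print('cols 245..309')
for r in range(228,282):print(r,''.join('#' if q<55 else '+' if q<70 else '.' for q in im[r,245:310,1]))
E
```

```text
t: 17.85
ee_pos: [602.7, -181.1, -20.6]
orientation: [2.32, 2.119, 0.0]
ft_force: [-0.0, 0.7, -0.4]
width: 17.9
grasp_force: 30.0
t: 19.1
ee_pos: [598.3, -230.2, -20.6]
orientation: [2.319, 2.12, -0.0]
ft_force: [0.2, 0.4, -0.1]
width: 17.6
grasp_force: 30.0
-261.90426182923034 -16.552934683228315 foot -16.904261829230336
expect cap -34.404261829230336 [[273.05876848 264.17657838]
 [267.92276438 274.69831465]
 [285.13259957 265.55626767]]
cols 245..309
228 ......................................................+##########
229 .....................................................+###########
230 .....................................................############
231 .....................................................############
232 .....................................................############
233 .....................................................+###########
234 .....................................................+###########
235 .....................................................+###########
236 .....................................................+###########
237 .........
[... 2436 characters left out ...]

272 ..............+####################+...............+#############
273 .............+####################+...............+.+############
274 ............+#################++++..................+############
275 ..........+##################+.......................+###########
276 ........+###################+........................+++#########
277 ......+#####################+..........................++########
278 ....+########################++..........................+#######
279 ..++###########################+.........................+++#####
280 ++##############################+...........................#####
281 #################################+...........................+###
```

The cap is upright, centred at about (273.5,265), as predicted for s≈-34, so it is fully out. Next I'll back the foot off a few mm, lower the rod, release and lift clear.

```bash
python3 -m handwheel '[[3,0,0,0,0,0,1],[3,0,0,0,0,0,1],[0,0,1,0,0,0,1],[0,0,0.5,0,0,0,1],[0,0,0,0,0,0,1],[0,0,0,0,0,0,0],[0,0,0,0,0,0,0],[0,0,0,0,0,0,0],[0,0,0,0,0,0,0],[0,0,0,0,0,0,0]]'
python3 -m handwheel '[[0,0,0,0,0,0,0],[0,0,-5,0,0,0,0],[0,0,-15,0,0,0,0],[0,0,-25,0,0,0,0],[0,0,-30,0,0,0,0],[0,0,-30,0,0,0,0],[0,0,-20,0,0,0,0],[0,0,-5,0,0,0,0],[0,0,0,0,0,0,0],[0,0,0,0,0,0,0]]'
python3 - <<'E'
from h import *
grab('scene','s8')
Q=lambda a,b,z:np.r_[G+GU*a+GV*b,z]
print('rod flat at expects',pix('s8',[Q(-256,-16.5,22),Q(-11,-16.5,11),Q(-11,23.5,11)]))
im=cv2.cvtColor(cv2.imread('pics/s8.png'),cv2.COLOR_BGR2HSV)
m=cv2.inRange(im[150:260,150:250],(3,110,60),(18,255,255))
n,l,st,c=cv2.connectedComponentsWithStats(m);print([(st[i].tolist(),(c[i]+150).tolist()) for i in range(1,n) if st[i][4]>40])
for r in range(250,282):print(r,''.join('#' if q<55 else '+' if q<70 else '.' for q in im[r,245:310,1]))
E
```

```text
t: 20.4
ee_pos: [598.8, -224.4, -22.1]
orientation: [2.319, 2.119, 0.0]
ft_force: [-1.1, 0.6, -0.5]
width: 64.3
grasp_force: 0.0
t: 21.65
ee_pos: [598.1, -224.1, 106.7]
orientation: [-2.318, -2.118, 0.001]
ft_force: [-1.1, -1.4, -0.2]
width: 87.5
grasp_force: 0.0
rod flat at expects [[200.13137887 216.51572008]
 [270.01293829 277.20819017]
 [287.22672603 267.95736943]]
[([19, 6, 7, 22, 53], [172.49056603773585, 165.52830188679246]), ([39, 58, 27, 21, 136], [202.22794117647058, 218.24264705882354])]
250 ....................................................+############
251 ...................................................++############
252 ...................................................+#############
253 +...................................................#############
254 #+.................................................+#############
255 ##+................................................++############
256 ###+......................++++.....................++############
257 ####++..................++#####++...............+..+#############
258 +#####+................+########
[... 943 characters left out ...]

272 ..............+########################++...........#############
273 .............+#######################+..............+############
274 ............+#######################+...............+############
275 ..........+#######################+.................++###########
276 ........+#######################+.....................++#########
277 ......+########################+........................+########
278 ....+#########################+.........................++#######
279 ..++###########################+..........................+######
280 ++##############################+...........................+####
281 #################################+.........................+++###
```

The handle now sits at (202,218), predicted (200,216.5), the foot is about 6 mm clear of the cap, and the cap hasn't moved and is upright. The gripper is well away, so I'm handing in.

```bash
python3 -c "
from workcell import ctrl
print(ctrl.close_job())"
```

```text
the job is handed in; nothing more can be done
None
```

I handed the job in at about 22 s: the cap stands upright about 34 mm outside the gap and the rod lies released on the ledge, by my last camera check (the hand-in returned no verdict); one grasp missed and was redone.

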